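# Lock a label rewinder's hub to its crank shaft

### The arm

A 7-joint arm with a two-finger parallel gripper is mounted at the origin on the work surface. World frame = base frame: x ahead of the robot, y to its left, z up, the work surface at z = 0. Lengths are in m, angles in rad, forces in N, time in s.
With the tool pointing down it reaches from about 0.4 to 0.9 m from the base axis. Payload 5.6 kg.
Tool frame: the origin (TCP) lies on the centre line of the jaws, within the pads' length; the fingertips stand tcp_to_tips ahead of it and the grasp point (between the pads) lies 3 mm ahead of it (tcp_to_tips is the distance from the TCP to the fingertips, in m); z points along the fingers, y is the line along which they close (so a half turn about z gives the same grasp; the last joint's range is limited). The gripper opens to 92 mm and grips with 3 to 60 N. Pads are 20 mm wide; open, the fingers measure 128 mm over their backs; the gripper's body (75 mm by 189 mm) begins 69 mm behind the grasp point.
Start: joints at [1.106, 0.468, -0.012, 1.603, 0.006, 1.071, -0.056], TCP at [0.266, -0.593, 0.237] pointing down, gripper open.
Joint ranges: [-2.53, 2.53], [-0.31, 2.02], [-1.57, 1.55], [0.28, 2.44], [-1.29, 4.43], [0.15, 1.84], [-2.92, 2.92]. Speed limits (rad/s): [2.57, 2.57, 3.14, 3.14, 3.14, 3.14, 3.14].

### API

Orientations are given as a rotation vector (axis times angle).
In Python, from workcell import sense, read_camera, get_calibration, job_done, search_frame, silhouettes, tcp_to_tips gives the robot as it stands.
- The arm moves only by the shell command python3 -m handwheel 'ROWS' [FORCE]. ROWS is JSON, a list of rows, each a list of 3 entries, a list of its own where there are three numbers: the finger opening in mm, from 0 to 91.9, then the shift along the tool's x, y, z in units of 25 mm (1.0 is 25 mm), then the turn about the tool's z in units of 8 degrees (1.0 is 8 degrees). In form: [[jaw, [tx, ty, tz], yaw], ...]. A call has 1 to 5 rows; each row is the pose to reach, as a shift and turn from the pose commanded when the call began, along the tool's axes at that moment; what a row does not reach only later rows make up. A row lasts 1/10 s, in which the tool goes at most 50 mm and 8.59 degrees, less where a joint would pass 70% of its speed; a pose out of reach is approached as far as the arm can. A call with a gripper value outside its range is refused whole. The fingers move at their own pace and stop on an object; FORCE is the grip in N (left out, the last holds). Time passes only in rows, so rows that repeat a pose let the fingers close. It gives the time, the measured TCP pose, the force, the opening and the grip force at its end, in the units of the state.
- sense(): the state, without advancing time (a new reading comes with each control period).
- read_camera(name): name is "side" or "top"; returns the picture (384x512x3 uint8, blue, green, red); there is no depth.
- get_calibration(name): a dict with "fx", "fy", "cx", "cy" (pixels), "rvec" (rotation vector, rad) and "tvec" (3), from world to camera coordinates, as OpenCV has them. Camera axes: x right, y down, z forward; pixel columns grow to the right and rows downward; lengths in m; the calibration is good to about 2 mm. A picture is of the moment at which its call begins. get_calibration takes no time and is no camera call.
- job_done(): hands the job in; it is judged then, once.
Trained networks look in the newest picture that a camera, given by its name, has taken for a name from the list of things; names that differ only in an ending like _2 or _b are one class to them, and where a whole thing is asked for, a point or a joint stands for the part that bears it (a point fixed in the world has none). Each returns a list of dicts, best first, with "confidence" (0 to 1); they miss things now and then, are a little off and sometimes report something else, mostly with a low value. They report only what shows in the picture. A call takes as long as a camera call.
- search_frame(camera, label): "box" ([left, top, width, height] in pixels, round what is visible of it).
- silhouettes(camera, label): "pixels" (384x512 bool, what is visible of it) and "box" ([left, top, width, height] in pixels, round what is visible of it).
The state is a dict: "t": time; "joints": joint angles; "joint_velocities": joint speeds; "effort": joint torques, N m; "tcp_pos": TCP position; "tcp_rot": TCP orientation; "wrist_force": force on the tool from outside, world axes, zero at the start; "wrist_torque": the same for the moment, N m; "gripper_width": opening from 0.0 (shut) to 1.0 (fully open); "grip_force": force on a finger pad.
Only numpy, scipy, OpenCV 4.12 (cv2) and the standard library are available. Lean on these libraries where they do the work, as an engineer would, in place of code of your own. Each camera call takes 0.05 s, during which the arm holds its last target. There are 200 camera calls.

### The job

Lock the hub of the label rewinder to its shaft: turn the crank until the shaft's orange-painted flat faces straight up under the hub's setscrew (the crank arm then stands upright) and let go of it. Then take the red T-handle hex key, feel it fully down into the screw's socket and turn it clockwise until the screw seats, plus a small extra nip of roughly 15 to 20 degrees, without overtightening and pressing only lightly on the machine all the while (it stands on soft feet). Leave the key standing in the screw, and leave the bottles, label roll and carton alone.

Things in the scene. Friction and masses are not known exactly. Their poses are not given: they have to be found in the camera images.
- shaft_axis (a point): fixed point on the centre line of the rewinder's horizontal shaft, 83 mm above the table, level with the middle of the crank's grip. y runs along the shaft from the crank end towards hub and paper roll (90 mm across, top 128 mm above the table); z is up; x is square to the shaft. The blue rewinder is fixed to the bench; its first upright is 52 mm in from here
- shaft (a joint): turning angle of the shaft with its crank (rad): 0 = flat facing straight up and crank arm upright; positive = crank leaning to the -x side of shaft_axis. It starts between 0.5 and 1.2 and can go from -0.7 to 1.4. Turning takes about 2 to 4 N at the grip; it stays where it is left
- crank_grip (a point): middle of the crank's black round grip: a freely revolving sleeve 14 mm thick and 48 mm long, parallel to the shaft, 55 mm from the shaft's centre line, so it goes round on that radius; the crank arm (16 mm wide) joins it at its end nearer the hub, 25 mm from this point
- hub_top (a point): centre of the top face of the aluminium hub block (60 mm across the shaft, 44 mm along it, 112 mm above the table); the setscrew stands upright in a 26 mm square opening here. Its axes are those of shaft_axis; it does not turn with the shaft
- socket (a point): centre of the floor of the brass setscrew's upright hex socket (12.8 mm across flats, 13 mm deep). It sinks 1 mm per rad of clockwise turn, but this point does not turn: the hexagon starts turned at random. Clockwise the screw runs easily (0.03 N m) for a random 0.65 to 1.45 rad, then seats and the torque jumps to 0.2 to 0.35 N m
- nip (a joint): how far the screw's socket has been turned past first seating (rad), 0 at the start; it only grows once the torque is over 0.22 N m, and stays. 0.1 to 0.5 is properly tight, over 0.5 is overtightened
- frame (a joint): how far the rewinder has been pushed down on its soft rubber feet (m): 1 mm for each 8 N of downward force on any part of it; more than 2.5 mm (20 N) is too hard
- key_grip (a point): centre of the red bar handle of the T-handle hex key: bar 70 mm long (its x axis), 14 wide, 16 high. Below it a steel hexagon shank, 12 mm across flats, two corners towards +x and -x, runs down to the ball end 86 mm below this point. 140 g. It stands upright in a round hole, 35 mm deep, of a fixed orange block 60 x 60 x 45 mm, and lifts straight out
- key_tip (a point): lowest point of the key's ball-shaped end (10 mm across, then the full hexagon from 4 mm up), on the shank's axis. The hexagon drops into the screw's socket only when turned to within about 3 degrees of it (it fits every 60 degrees); until then it stops with this tip about 9 mm above the socket's floor
- pump_bottle: white pump bottle, 52 mm across, 179 mm high, origin under its centre; leave alone
- black_bottle: black bottle with a green band, 54 mm across, 150 mm high, origin under its centre; leave alone
- label_roll: spare label roll, 72 mm across, 45 mm high, origin under its centre; leave alone
- small_carton: small carton 70 x 100 x 50 mm, origin under its centre; leave alone

How it is judged:
On the way, in this order (a step that is already met when the one before it is completed fails the run):
1. the shaft's flat faces up (within 0.12 rad) (value of joint shaft between -0.12 and 0.12 rad), for 0.2 s.
2. the key's tip is within 6 mm of the floor of the screw's socket (horizontal distance between key_tip and socket below 0.003 m and z of key_tip in the frame of socket below 0.006 m), for 0.1 s.
3. the screw is tightened past seating by at least 0.1 rad (value of joint nip above 0.1 rad), for 0.2 s.
At the end, for the whole second after the job is handed in: The shaft's flat is up within 0.12 rad, the setscrew is 0.1 to 0.5 rad past seating, and the released key stands in its socket (tip within 3 mm sideways and 6 mm of the floor, leaning less than 0.15 rad) (all of step 1 and all of step 2 and value of joint nip between 0.1 and 0.5 rad and angle between key_tip's own z axis and vertical below 0.15 rad); the robot touches nothing.
It fails at once if the screw is overtightened (more than 0.5 rad past seating) (value of joint nip above 0.5 rad).
It fails at once if the rewinder is pushed down more than 2.5 mm on its feet (20 N) (value of joint frame above 0.0025 m).
It fails at once if the screw is nipped up while the flat is not facing up (value of joint nip above 0.05 rad and (value of joint shaft above 0.2 rad or value of joint shaft below -0.2 rad)).
It fails at once if a bottle, the label roll or the carton is moved more than 20 mm (distance of any of pump_bottle, black_bottle, label_roll, small_carton from where it was at the start of the episode above 0.02 m).
It also fails if it takes over 72 s, if anything falls off the work surface, if the arm or the gripper's body presses on something with over 40 N, if the wrist force passes 120 N, or if a joint passes its speed limit or range.

## Working session

There is one attempt and no reset: what is moved stays moved. The work goes in short steps, Python scripts to look and compute and a shell command to move; the robot and the scene stay as the last step left them, time stands still between calls to the robot, and variables do not carry over. Pictures are saved under pics/ and viewed, at most 10 in all, crops included, and the job is handed in when it is done.

```bash
mkdir -p pics; ls
cat > h.py <<'E'
import numpy as np, cv2, json
from workcell import *
def cam(n):
    c=get_calibration(n);K=np.array([[c['fx'],0,c['cx']],[0,c['fy'],c['cy']],[0,0,1.]])
    R=cv2.Rodrigues(np.array(c['rvec'],float))[0];return K,R,np.array(c['tvec'],float)
def proj(n,p):
    K,R,t=cam(n);q=(R@np.atleast_2d(p).T).T+t;q=q@K.T;return q[:,:2]/q[:,2:]
def onz(n,uv,z):
    K,R,t=cam(n);o=-R.T@t;d=R.T@np.linalg.inv(K)@np.array([uv[0],uv[1],1.]);return o+d*(z-o[2])/d[2]
def tri(uv1,uv2,n1='side',n2='top'):
    A=[];b=[]
    for n,uv in((n1,uv1),(n2,uv2)):
        K,R,t=cam(n);o=-R.T@t;d=R.T@np.linalg.inv(K)@np.array([uv[0],uv[1],1.]);d/=np.linalg.norm(d)
        P=np.eye(3)-np.outer(d,d);A.append(P);b.append(P@o)
    return np.linalg.solve(sum(A),sum(b))
E
python3 - <<'E'
from h import *
np.set_printoptions(precision=4,suppress=True)
for n in('side','top'):
    im=read_camera(n);cv2.imwrite(f'pics/{n}0.png',im)
    K,R,t=cam(n);print(n,K[0,0],'pos',-R.T@t,'fwd',R[2])
    for l in('crank_grip','hub_top','socket','key_grip','pump_bottle','black_bottle','label_roll','small_carton','shaft'):
        for d in silhouettes(n,l)[:1]:
            ys,xs=np.nonzero(d['pixels']);print(l,round(d['confidence'],2),d['box'],xs.mean().round(1),ys.mean().round(1))
print(tcp_to_tips, sense())
E
```

```text
pics
side 464.9189185118379 pos [0.15   0.7657 0.9892] fwd [ 0.3128 -0.6062 -0.7312]
crank_grip 0.52 [291.2, 134.4, 2.2, 9.3] 292.6 138.5
hub_top 0.58 [234.1, 135.5, 63.3, 98.5] 269.8 194.9
socket 0.49 [235.4, 135.1, 62.2, 96.9] 270.0 195.1
key_grip 0.79 [186.0, 257.5, 33.1, 23.3] 204.8 264.0
pump_bottle 0.73 [292.1, 79.8, 19.4, 54.7] 302.8 110.9
black_bottle 0.79 [354.3, 104.5, 20.0, 45.4] 362.7 128.3
label_roll 0.56 [130.5, 235.7, 29.7, 36.5] 145.8 253.9
small_carton 0.77 [150.6, 298.1, 57.8, 54.2] 179.9 326.5
shaft 0.51 [257.2, 132.5, 40.6, 84.2] 279.3 166.0
top 418.94272941965585 pos [0.4415 0.0041 1.2206] fwd [ 0.1041  0.0302 -0.9941]
hub_top 0.86 [235.9, 179.6, 107.0, 64.5] 276.7 210.7
socket 0.49 [393.9, 251.2, 31.2, 19.5] 409.0 262.4
key_grip 0.62 [157.9, 193.3, 13.5, 25.3] 163.1 203.9
pump_bottle 0.85 [382.8, 179.2, 44.3, 23.9] 402.2 190.2
black_bottle 0.96 [393.2, 251.8, 31.1, 18.8] 409.2 262.5
label_roll 0.86 [151.1, 135.7, 24.5, 23.6] 166.8 145.8
small_carton 0.7 [99.4, 190.8, 47.7, 38.4] 122.6 209.8
shaft 0.6 [237.2, 194.9, 104.0, 26.4] 306.9 206.6
0.022 {'t': 1.0, 'joints': array([ 1.106 ,  0.4675, -0.0116,  1.6027,  0.006 ,  1.0714, -0.0563]), 'joint_velocities': array([ 0.0001,  0.0018, -0.0004,  0.0008, -0.0003, -0.0018, -0.0011]), 'effort': array([ -0.0008, -52.042 ,  -0.0126, -24.4054,  -0.0566,   0.0113,
         0.    ]), 'tcp_pos': array([ 0.2661, -0.593 ,  0.2366]), 'tcp_rot': array([ 3.072 ,  0.6576, -0.    ]), 'wrist_force': array([-0.9142,  0.0002,  0.2697]), 'wrist_torque': array([ 0.0264, -0.0216, -0.0072]), 'grip_force': 0.0, 'gripper_width': 1.0000459688589551}
```

Run:
```python
import cv2
t=cv2.imread('pics/top0.png')[130:290,90:430];s=cv2.imread('pics/side0.png')[70:300,100:400]
cv2.imwrite('pics/a.png',cv2.resize(t,None,fx=2.35,fy=2.35,interpolation=3))
cv2.imwrite('pics/b.png',cv2.resize(s,None,fx=2.6,fy=2.6,interpolation=3))
```

```text
(no output)
```

View pics/a.png

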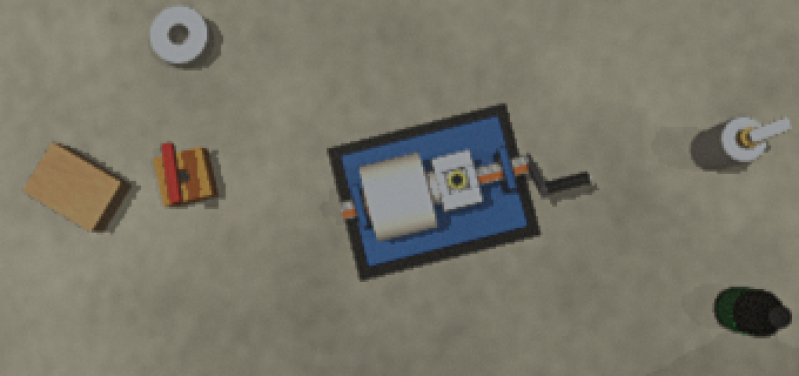

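View pics/b.png

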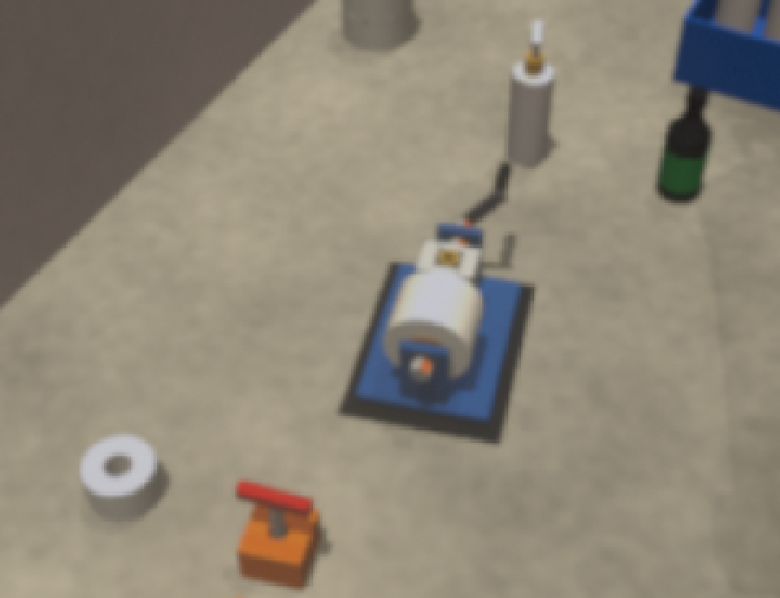

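The top view shows the hub screw at about (284.5,206), the crank grip at about (332,208), and the key bar at about (163,204). The side view puts them at about (272.7,169), (293.5,139) and (206,261). Bottles are to the right, the roll and carton to the left.

```bash
cat > m1.py <<'E'
from h import *
np.set_printoptions(precision=4,suppress=True)
A=lambda x,y:(90+x/2.35,130+y/2.35)
B=lambda x,y:(100+x/2.6,70+y/2.6)
print('hub tri',tri(B(449,258),A(457,179)),onz('top',A(457,179),.110),onz('side',B(449,258),.110))
print('grip tri',tri(B(503,180),A(568,184)))
print('gripends tri',tri(B(501,194),A(548,188)),tri(B(505,166),A(588,180)))
print('key tri',tri(B(275,497),A(171,173)))
print('key ends top', onz('top',A(167,145),.1),onz('top',A(174,202),.1))
print('key ends tri', tri(B(239,491),A(167,145)),tri(B(311,505),A(174,202)))
a=onz('top',A(348,210),.083);b=onz('top',A(521,166),.083);print('shaft',a,b,np.degrees(np.arctan2(*(b-a)[[1,0]])))
c=[A(328,150),A(505,104),A(540,235),A(361,280)]
P=np.array([onz('top',x,0.012) for x in c]);print('base',P, [np.degrees(np.arctan2(*(P[i]-P[j])[[1,0]])) for i,j in((1,0),(2,3),(0,3),(1,2))])
print('block', [onz('top',A(*x),.045) for x in((155,150),(208,148),(216,197),(166,207))])
E
python3 m1.py
```

```text
hub tri [ 0.52   -0.0494  0.1093] [ 0.5202 -0.0493  0.11  ] [ 0.5195 -0.0488  0.11  ]
grip tri [ 0.5135 -0.1712  0.1245]
gripends tri [ 0.5078 -0.1497  0.1237] [ 0.5191 -0.1925  0.1259]
key tri [0.5301 0.2792 0.0963]
key ends top [0.562  0.2835 0.1   ] [0.4962 0.2741 0.1   ]
key ends tri [0.5635 0.2858 0.0917] [0.4963 0.2741 0.1002]
shaft [0.4869 0.0755 0.083 ] [ 0.5368 -0.1245  0.083 ] -75.99850421350276
base [[ 0.5639  0.1048  0.012 ]
 [ 0.6197 -0.1142  0.012 ]
 [ 0.4583 -0.1541  0.012 ]
 [ 0.4045  0.0641  0.012 ]] [np.float64(-75.71349173759505), np.float64(-76.13842798325885), np.float64(14.309537580979075), np.float64(13.867355558562233)]
block [array([0.5619, 0.3117, 0.045 ]), array([0.5639, 0.2472, 0.045 ]), array([0.5047, 0.2367, 0.045 ]), array([0.493 , 0.2969, 0.045 ])]
```

```bash
cat >> h.py <<'E'
def plan(p,yang=None,s=None):
    "shift (units) and yaw (units) from present measured pose to TCP p, tool-y world angle yang (deg)"
    s=s or sense();R=cv2.Rodrigues(np.array(s['tcp_rot'],float))[0]
    d=R.T@(np.array(p)-s['tcp_pos'])/.025
    ya=np.degrees(np.arctan2(R[1,1],R[0,1]));out=[d.round(3),'yang',round(ya,2),'tilt',R[2,:2].round(4)]
    if yang is not None: out+=['yaw',round(((ya-yang+180)%360-180)/8,3)]
    print(*out)
E
python3 -c "
from h import *
plan((.514,-.175,.22),14);plan((.53,.28,.2),99)
for n,z in(('pump_bottle',.1),): print(onz('top',(402,190),z))"
```

```text
[ 15.892 -11.197   0.664] yang -65.84 tilt [-0.  0.] yaw -9.98
[ 23.926 -27.54    1.463] yang -65.84 tilt [-0.  0.] yaw -20.605
[ 0.56242188 -0.36258509  0.1       ]
```

```bash
python3 -m handwheel '[[50,[1.6,-1.1,0],-1],[50,[3.2,-2.2,0],-2],[50,[4.8,-3.3,0],-3],[50,[6.4,-4.4,0],-4],[50,[8,-5.6,0],-5]]' 20; python3 -c "
from h import *
plan((.514,-.175,.22),14);print(sense()['joints'])"
```

```text
t: 1.5
tcp_pos: [0.3921, -0.382, 0.2369]
tcp_rot: [2.657, 1.675, 0.0]
wrist_force: [1.2, -0.8, 0.4]
gripper_width: 0.586
grip_force: 0.0
[9.572 0.833 0.671] yang -25.53 tilt [-0.0005  0.0008] yaw -4.941
[ 0.91133906  0.31105655 -0.24235721  1.8440654   0.08794745  0.99591969
  0.18682855]
```

```bash
python3 -m handwheel '[[40,[1.9,0.15,0.1],-1],[40,[3.8,0.3,0.2],-2],[40,[5.7,0.5,0.4],-3],[40,[7.6,0.7,0.5],-4],[40,[9.5,0.8,0.65],-5]]'; python3 -m handwheel '[[30,[0,0,0],0],[30,[0,0,0],0]]'
python3 - <<'E'
from h import *
plan((.514,-.175,.127),14)
im=read_camera('side');cv2.imwrite('pics/c.png',cv2.resize(im[90:210,190:370],None,fx=4,fy=4,interpolation=3))
s=sense();print(proj('side',[[.514,-.171,.1245],s['tcp_pos']]))
E
```

```text
t: 2.0
tcp_pos: [0.5138, -0.177, 0.2207]
tcp_rot: [1.923, 2.482, 0.0]
wrist_force: [1.2, 0.1, -0.6]
gripper_width: 0.441
grip_force: 0.0
t: 2.2
tcp_pos: [0.513, -0.1776, 0.2202]
tcp_rot: [-1.929, -2.48, 0.0]
wrist_force: [-0.4, -0.2, -0.1]
gripper_width: 0.327
grip_force: 0.0
[0.089 0.063 3.73 ] yang 14.25 tilt [ 0.0001 -0.0002] yaw 0.032
[[293.4591218  139.23090496]
 [297.345024   110.51734539]]
```

View pics/c.png

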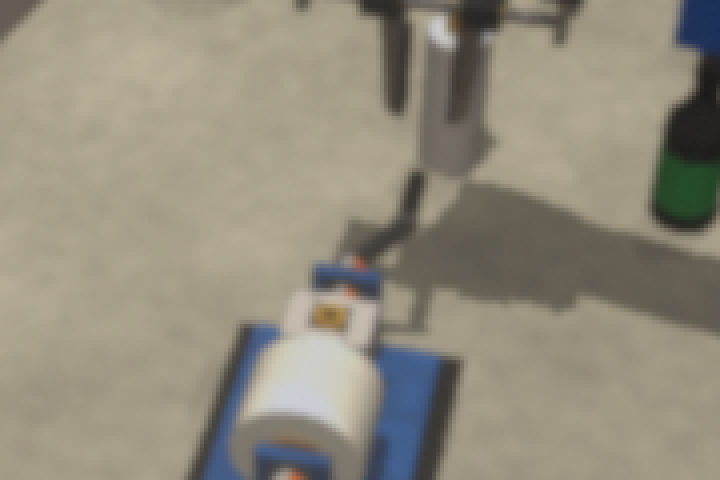

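The fingers straddle the grip line as planned, so I go down around it.

```bash
python3 -m handwheel '[[32,[0.1,0.06,0.8],0],[32,[0.1,0.06,1.7],0],[32,[0.1,0.06,2.6],0],[32,[0.1,0.06,3.4],0],[32,[0.1,0.06,3.7],0]]'; python3 -m handwheel '[[24,[0,0,0],0],[20,[0,0,0],0],[20,[0,0,0],0]]' 10
python3 - <<'E'
from h import *
plan((.549,-.167,.14),14)
E
```

```text
t: 2.75
tcp_pos: [0.5117, -0.1776, 0.1261]
tcp_rot: [-1.934, -2.472, 0.003]
wrist_force: [1.8, 1.0, -0.1]
gripper_width: 0.347
grip_force: 0.0
t: 3.05
tcp_pos: [0.5144, -0.1762, 0.129]
tcp_rot: [1.93, 2.476, 0.001]
wrist_force: [1.0, -0.4, -0.2]
gripper_width: 0.216
grip_force: 0.3
[ 0.02   1.433 -0.437] yang 14.12 tilt [-0.0015  0.0019] yaw 0.015
```

```bash
python3 -m handwheel '[[18,[0,0.3,-0.12],0],[18,[0,0.6,-0.25],0],[18,[0,0.9,-0.35],0],[18,[0,1.2,-0.4],0],[18,[0,1.43,-0.43],0]]' 10; python3 -m handwheel '[[10,[0,0,0],0],[10,[0,0,0],0],[10,[0,0,0],0],[10,[0,0,0],0]]' 15
python3 - <<'E'
from h import *
plan((.549,-.167,.14),14);s=sense();print(s['gripper_width'],s['grip_force'],s['wrist_force'])
im=read_camera('top');cv2.imwrite('pics/d.png',cv2.resize(im[160:250,220:350],None,fx=6,fy=6,interpolation=3))
E
```

```text
t: 3.55
tcp_pos: [0.5493, -0.167, 0.1389]
tcp_rot: [1.93, 2.478, 0.0]
wrist_force: [-2.5, -2.4, -0.0]
gripper_width: 0.199
grip_force: 1.3
t: 3.95
tcp_pos: [0.5492, -0.1667, 0.1389]
tcp_rot: [1.929, 2.477, 0.002]
wrist_force: [2.5, -0.8, -0.3]
gripper_width: 0.145
grip_force: 15.0
[-0.011 -0.01  -0.043] yang 14.18 tilt [-0.0004  0.0022] yaw 0.022
0.14521226015797237 14.997924864292145 [ 2.51933266 -0.84015221 -0.32498386]
```

```bash
python3 -m handwheel '[[28,[0,0,0],0],[28,[0,0,0],0],[32,[0,0,-0.5],0],[32,[0,0,-2],0],[32,[0,0,-4],0]]'; python3 -m handwheel '[[50,[-1.5,0,0],-1],[50,[-3,0,0],-2],[50,[-4.5,0,0],-3],[50,[-6,0,0],-4],[50,[-7.5,0,0],-5]]';  python3 - <<'E'
from h import *
plan((.529,.28,.2),99)
im=read_camera('top');im2=read_camera('side');a=cv2.resize(im[160:250,220:350],None,fx=6,fy=6,interpolation=3)
cv2.imwrite('pics/d.png',a);cv2.imwrite('pics/d2.png',cv2.resize(im2[110:210,220:340],None,fx=6,fy=6,interpolation=3))
E
```

```text
t: 4.5
tcp_pos: [0.5464, -0.1663, 0.2382]
tcp_rot: [-1.927, -2.474, 0.002]
wrist_force: [1.1, -0.0, -0.8]
gripper_width: 0.351
grip_force: 0.0
t: 5.0
tcp_pos: [0.5941, -0.35, 0.2396]
tcp_rot: [0.958, 2.992, 0.0]
wrist_force: [0.7, 0.7, 0.1]
gripper_width: 0.548
grip_force: 0.0
[16.755 19.001  1.584] yang 54.49 tilt [-0.  0.] yaw -5.563
```

View pics/d.png

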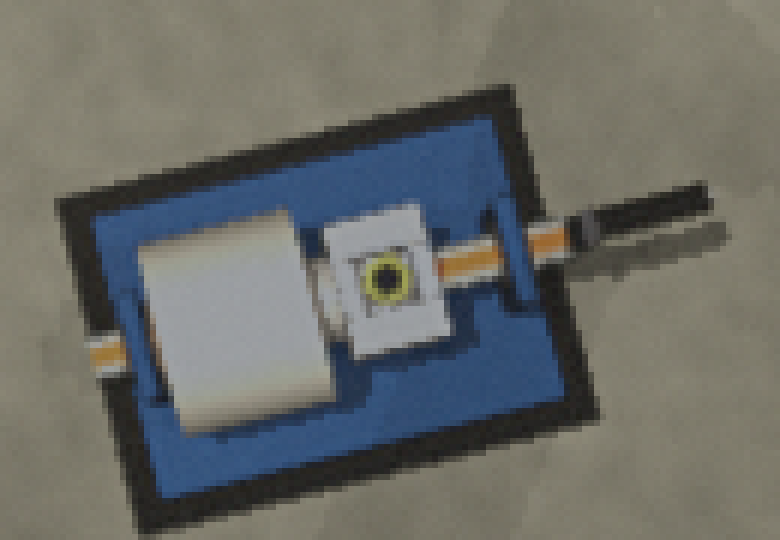

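View pics/d2.png

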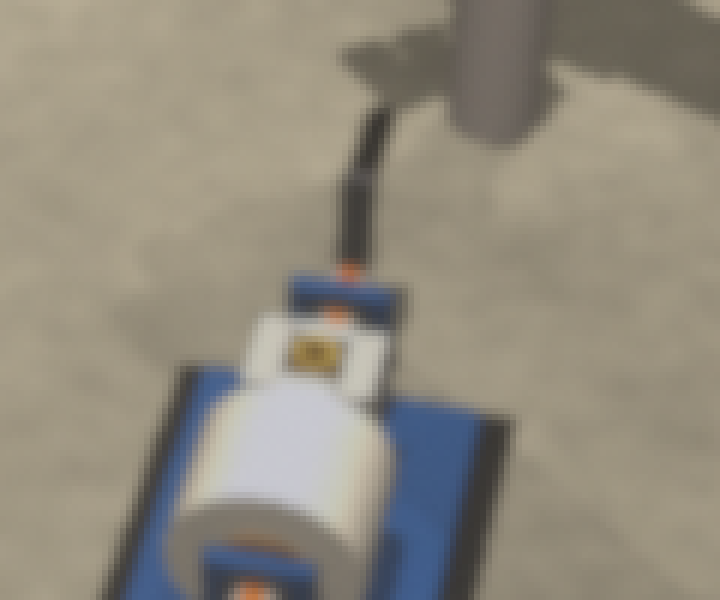

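Run:
```python
from h import *
np.set_printoptions(precision=4,suppress=True)
A=lambda x,y:(220+x/6,160+y/6)
B=lambda x,y:(220+x/6,110+y/6)
g=tri(B(375,142),A(655,206));h=tri(B(316,352),A(387,279));print('grip',g,onz('top',A(655,206),.138),'hub',h,onz('top',A(387,279),.108),onz('side',B(316,352),.108))
c=[(56,200),(512,86),(600,418),(140,533)]
P=np.array([onz('top',A(*x),.012) for x in c]);print([np.degrees(np.arctan2(*(P[i]-P[j])[[1,0]])) for i,j in((0,1),(3,2),(0,3),(1,2))])
a=np.radians(14);ex=np.array([np.cos(a),np.sin(a),0]);g2=onz('top',A(655,206),.138);h2=onz('top',A(387,279),.108)
print('lean x',(g2-h2)@ex, 'x of shaft mid', [(onz('top',A(*q),.09)-h2)@ex for q in((105,356),(475,266),(555,243))])
```

```text
grip [ 0.547  -0.1641  0.1375] [ 0.5483 -0.1635  0.138 ] hub [ 0.5195 -0.0492  0.1118] [ 0.5195 -0.0495  0.108 ] [ 0.5213 -0.0526  0.108 ]
[np.float64(103.75067599302838), np.float64(103.78665551350484), np.float64(14.225949503277144), np.float64(13.749019944634474)]
lean x 0.0003287599716106754 x of shaft mid [np.float64(-0.0012881251809870248), np.float64(-0.0030718797576171106), np.float64(-0.0019150897159891688)]
```

The crank now stands upright (grip within 1–2 mm of the shaft plane at top pixel (329,194.5)), and the screw is at top pixel (284.5,206.5). Next is the key.

```bash
python3 -m handwheel '[[50,[1.1,1.3,0],-1],[50,[2.2,2.6,0],-2],[50,[3.4,3.8,0],-3],[50,[4.5,5.1,0],-4],[50,[5.6,6.3,0],-5]]'; python3 -c "
from h import *
plan((.529,.28,.2),99)"
```

```text
t: 5.6
tcp_pos: [0.572, -0.1365, 0.2394]
tcp_rot: [0.123, -3.139, 0.001]
wrist_force: [-0.3, -0.7, 0.2]
gripper_width: 0.546
grip_force: 0.0
[ 0.41  16.742  1.57 ] yang 94.49 tilt [ 0.0001 -0.0004] yaw -0.563
```

```bash
python3 -m handwheel '[[50,[0,1.7,0],0],[50,[0.1,3.4,0],0],[50,[0.2,5.1,0],0],[50,[0.2,6.8,0],0],[50,[0.2,8.4,0],-0.3]]'; python3 -m handwheel '[[50,[0,1.7,0],0],[50,[0.1,3.4,0],0],[50,[0.2,5.1,0.2],0],[50,[0.2,6.8,0.5],0],[50,[0.2,8.4,1],-0.3]]';python3 -m handwheel '[[45,[0,0,0],0],[45,[0,0,0],0]]';  python3 - <<'E'
from h import *
np.set_printoptions(precision=4,suppress=True)
plan((.529,.28,.093),99)
for n in('top','side'):
    im=read_camera(n);s=silhouettes(n,'key_grip')
    # red pixels
    hsv=cv2.cvtColor(im,cv2.COLOR_BGR2HSV);m=((hsv[...,0]<5)|(hsv[...,0]>172))&(hsv[...,1]>140)&(hsv[...,2]>60)
    m[:, :]=m&(np.arange(512)[None]<260)
    ys,xs=np.nonzero(m);print(n,len(xs),xs.mean(),ys.mean(),cv2.minAreaRect(np.c_[xs,ys].astype(np.float32)))
    if len(xs): print(onz(n,(xs.mean(),ys.mean()),.1))
    b=cv2.boxPoints(cv2.minAreaRect(np.c_[xs,ys].astype(np.float32)));print([onz(n,q,.104)[:2] for q in b])
    cv2.imwrite(f'pics/e_{n}.png',im)
i=cv2.imread('pics/e_top.png')[150:260,110:260];j=cv2.imread('pics/e_side.png')[210:320,150:300]
cv2.imwrite('pics/e.png',cv2.resize(np.hstack([i,j]),None,fx=2.66,fy=2.66,interpolation=3))
E
```

```text
t: 6.1
tcp_pos: [0.5515, 0.0724, 0.2395]
tcp_rot: [-0.181, 3.136, -0.001]
wrist_force: [-0.2, 0.0, -0.2]
gripper_width: 0.545
grip_force: 0.0
t: 6.6
tcp_pos: [0.5228, 0.2804, 0.2148]
tcp_rot: [-0.246, 3.13, -0.0]
wrist_force: [0.5, -0.1, -0.2]
gripper_width: 0.545
grip_force: 0.0
t: 6.8
tcp_pos: [0.5225, 0.2791, 0.2137]
tcp_rot: [0.249, -3.131, 0.001]
wrist_force: [0.2, -0.2, -0.6]
gripper_width: 0.489
grip_force: 0.0
[-0.268 -0.001  4.829] yang 99.08 tilt [ 0.0009 -0.0006] yaw 0.01
top 0 nan nan ((0.0, 0.0), (0.0, 0.0), 0.0)
[array([1.1182, 0.7592]), array([1.1182, 0.7592]), array([1.1182, 0.7592]), array([1.1182, 0.7592])]
side 117 204.15384615384616 260.6837606837607 ((204.66513061523438, 260.9495849609375), (27.872745513916016, 5.076479911804199), 16.699243545532227)
[0.5328 0.2819 0.1   ]
[array([0.5604, 0.2953]), array([0.5647, 0.2824]), array([0.499 , 0.2732]), array([0.4953, 0.2859])]<stdin>:9: RuntimeWarning: Mean of empty slice.
  ret = ret.dtype.type(ret / rcount)
```

View pics/e.png

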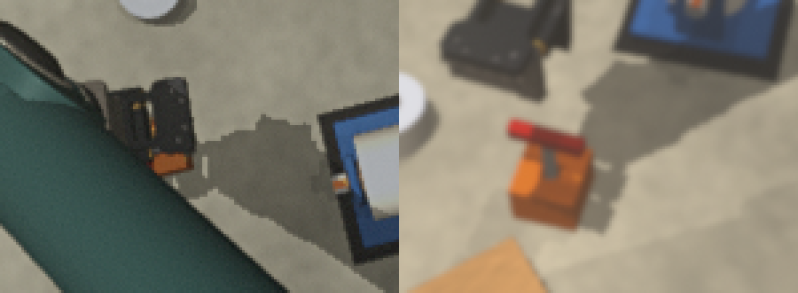

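The view shows the gripper above the key with the top view blocked. I fit the bar from the first top picture.

Run:
```python
from h import *
np.set_printoptions(precision=4,suppress=True)
for n in('top','side'):
    im=cv2.imread(f'pics/{n}0.png');hsv=cv2.cvtColor(im,cv2.COLOR_BGR2HSV)
    m=((hsv[...,0]<5)|(hsv[...,0]>172))&(hsv[...,1]>140)&(hsv[...,2]>60)&(np.arange(512)[None]<230)
    if n=='top': m&=(np.arange(384)[:,None]<230)
    ys,xs=np.nonzero(m);P=np.array([onz(n,q,.1)[:2] for q in zip(xs,ys)])
    r=cv2.minAreaRect((P*1000).astype(np.float32));u,s,v=np.linalg.svd(P-P.mean(0));print(n,len(xs),xs.mean(),ys.mean(),P.mean(0),r,np.degrees(np.arctan2(v[0,1],v[0,0])))
```

```text
top 117 162.5042735042735 203.14529914529913 [0.5309 0.2789] ((531.38134765625, 278.7829895019531), (67.5384521484375, 13.028509140014648), 9.264174461364746) -169.6308025709556
side 152 204.80921052631578 260.7763157894737 [0.5314 0.2814] ((531.4324340820312, 281.4929504394531), (65.95047760009766, 14.457871437072754), 8.984756469726562) -171.26586091961002
```

```bash
python3 -m handwheel '[[45,[-0.37,0.03,1],-0.05],[45,[-0.37,0.03,2],-0.05],[45,[-0.37,0.03,3],-0.05],[45,[-0.37,0.03,4],-0.05],[40,[-0.37,0.03,4.65],-0.05]]' 10;  python3 -c "
from h import *
plan((.5313,.2797,.098),99.5)"
```

```text
t: 7.5
tcp_pos: [0.5329, 0.2783, 0.0959]
tcp_rot: [0.252, -3.13, 0.002]
wrist_force: [-0.1, -0.5, -0.6]
gripper_width: 0.439
grip_force: 0.0
[ 0.054  0.065 -0.085] yang 99.21 tilt [ 0.0013 -0.0012] yaw -0.036
```

```bash
python3 -m handwheel '[[14,[0,0,0],0],[8,[0,0,0],0],[8,[0,0,0],0],[8,[0,0,0],0],[8,[0,0,0],0]]' 8; python3 -m handwheel '[[8,[0,0,0],0],[8,[0,0,0],0]]' 45;  python3 -c "
from h import *
plan((.5313,.2797,.098),99.5);print(sense())"
```

```text
t: 8.0
tcp_pos: [0.5333, 0.2811, 0.0986]
tcp_rot: [-0.256, 3.129, 0.002]
wrist_force: [-0.3, 1.3, 2.1]
gripper_width: 0.149
grip_force: 8.0
t: 8.2
tcp_pos: [0.5333, 0.2811, 0.0983]
tcp_rot: [-0.257, 3.129, 0.002]
wrist_force: [0.9, 0.5, 4.8]
gripper_width: 0.151
grip_force: 45.0
[ 0.089 -0.043  0.014] yang 99.37 tilt [-0.0021  0.001 ] yaw -0.016
{'t': 8.2, 'joints': array([-0.01453231,  0.6922439 , -0.72245663,  1.7863286 ,  0.57726738,
        0.88404527,  0.73318425]), 'joint_velocities': array([ 0.00010801,  0.00063173, -0.00067263, -0.00033001, -0.00095851,
       -0.0006404 ,  0.00033936]), 'effort': array([ 5.28977159e-01, -4.80823588e+01, -9.60274637e+00, -1.58053529e+01,
        9.30060656e-02,  4.74002324e-01,  3.99656477e-03]), 'tcp_pos': array([0.53331537, 0.28111433, 0.09834386]), 'tcp_rot': array([-2.56566289e-01,  3.12911499e+00,  1.84558693e-03]), 'wrist_force': array([0.92020661, 0.52261373, 4.80333348]), 'wrist_torque': array([ 0.42837642, -0.19136768, -0.02310654]), 'grip_force': 45.001729130744934, 'gripper_width': 0.15080357421880225}
```

```bash
python3 -m handwheel '[[8,[0,0,-0.5],0],[8,[0,0,-1.5],0],[8,[0,0,-3],0],[8,[0,0,-4.8],0],[8,[0,0,-6.4],0]]'; python3 -m handwheel '[[8,[0,0,0],0]]'
python3 - <<'E'
from h import *
np.set_printoptions(precision=4,suppress=True)
plan((.519,-.05,.26));s=sense();print(s['tcp_pos'],s['wrist_force'],s['wrist_torque'],s['gripper_width'])
im=read_camera('side');print(proj('side',s['tcp_pos']))
p=proj('side',s['tcp_pos'])[0].astype(int);cv2.imwrite('pics/f.png',cv2.resize(im[p[1]-50:p[1]+70,p[0]-70:p[0]+70],None,fx=5,fy=5,interpolation=3));print(p)
E
```

```text
t: 8.7
tcp_pos: [0.5321, 0.2797, 0.2591]
tcp_rot: [0.257, -3.13, 0.001]
wrist_force: [0.5, -0.1, -1.6]
gripper_width: 0.146
grip_force: 45.0
t: 8.8
tcp_pos: [0.5343, 0.282, 0.2632]
tcp_rot: [-0.256, 3.123, 0.004]
wrist_force: [0.2, 0.7, -1.5]
gripper_width: 0.15
grip_force: 45.0
[  2.766 -13.003   0.078] yang 99.36 tilt [-0.0084  0.0022]
[0.5343 0.282  0.2632] [ 0.1823  0.6977 -1.479 ] [ 0.0739 -0.176   0.0428] 0.1496475604991092
[[196.9534 214.6411]]
[196 214]
```

View pics/f.png

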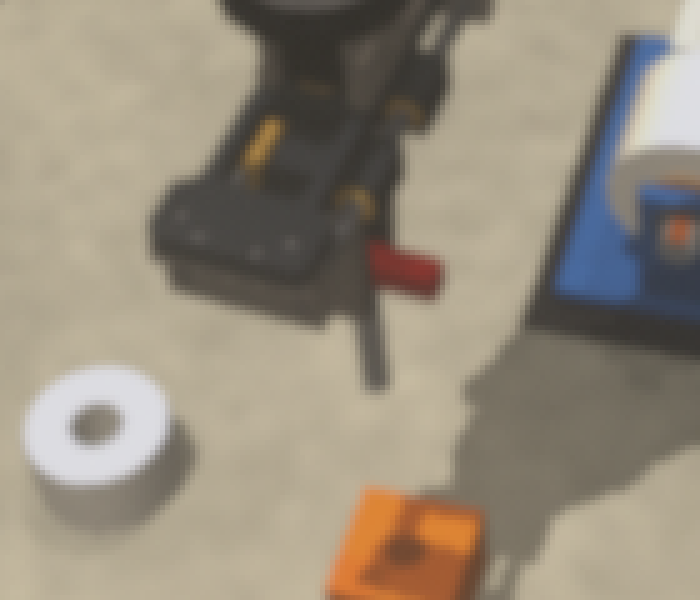

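```bash
python3 -m handwheel '[[8,[0,0,0],0],[8,[0,0,0],0]]';python3 - <<'E'
from h import *
np.set_printoptions(precision=4,suppress=True)
s=sense();t=s['tcp_pos'];plan((.519,-.05,.26))
print(proj('side',t-[0,0,.0883]),onz('side',(201,241.4),.263-.0883)-np.array([.5343,.282,0]))
E
```

```text
t: 9.05
tcp_pos: [0.5318, 0.2793, 0.2554]
tcp_rot: [0.256, -3.128, 0.003]
wrist_force: [-0.4, -0.3, -1.7]
gripper_width: 0.148
grip_force: 45.0
[  2.648 -12.912  -0.157] yang 99.36 tilt [ 0.0035 -0.0015]
[[202.6789 242.4597]] [-0.0013  0.001   0.1747]
```

```bash
python3 -m handwheel '[[8,[0.3,-1,0],0],[8,[0.6,-2.5,0],0],[8,[0.9,-4.1,0],0],[8,[1.2,-5.7,0],0],[8,[1.5,-7.2,0],0]]'; python3 -m handwheel '[[8,[0.3,-1.6,0],0],[8,[0.6,-3.1,0],0],[8,[0.8,-4.4,0],0],[8,[1,-5.2,0],0],[8,[1.1,-5.7,0],0]]'; python3 -m handwheel '[[8,[0,0,0],0],[8,[0,0,0],0],[8,[0,0,0],0],[8,[0,0,0],0],[8,[0,0,0],0]]';python3 - <<'E'
from h import *
plan((.521,-.05,.22))
E
```

```text
t: 9.55
tcp_pos: [0.5239, 0.0944, 0.2557]
tcp_rot: [0.256, -3.128, 0.0]
wrist_force: [0.3, -0.6, -1.9]
gripper_width: 0.147
grip_force: 45.0
t: 10.05
tcp_pos: [0.5199, -0.0508, 0.2558]
tcp_rot: [0.252, -3.128, -0.001]
wrist_force: [0.1, 0.1, -0.9]
gripper_width: 0.151
grip_force: 45.0
t: 10.55
tcp_pos: [0.5211, -0.0475, 0.2574]
tcp_rot: [-0.259, 3.131, 0.0]
wrist_force: [-0.4, 0.3, -2.6]
gripper_width: 0.152
grip_force: 45.0
[ 0.02  -0.097  1.496] yang 99.46 tilt [-0.0001  0.0001]
```

```bash
python3 -m handwheel '[[8,[0,0,0.4],0],[8,[0,-0.1,0.8],0],[8,[0,-0.1,1.2],0],[8,[0,-0.1,1.6],0],[8,[0,-0.1,1.7],0]]'; python3 -m handwheel '[[8,[0,0,0],0],[8,[0,0,0],0],[8,[0,0,0],0],[8,[0,0,0],0],[8,[0,0,0],0]]';python3 - <<'E'
from h import *
np.set_printoptions(precision=4,suppress=True)
s=sense();t=s['tcp_pos'];print(s['wrist_force'],s['wrist_torque'],t)
im=read_camera('side');im2=read_camera('top');print(proj('side',[t,t-[0,0,.0883]]),proj('top',[t,t-[0,0,.0883]]))
cv2.imwrite('pics/g.png',cv2.resize(im[130:200,235:315],None,fx=8,fy=8,interpolation=3));cv2.imwrite('pics/g2.png',im2)
E
```

```text
t: 11.05
tcp_pos: [0.5205, -0.051, 0.2131]
tcp_rot: [0.256, -3.129, -0.001]
wrist_force: [0.2, -1.0, -1.8]
gripper_width: 0.145
grip_force: 45.0
t: 11.55
tcp_pos: [0.5216, -0.051, 0.2151]
tcp_rot: [-0.256, 3.131, -0.0]
wrist_force: [-0.5, 0.4, -1.2]
gripper_width: 0.15
grip_force: 45.0
[-0.5166  0.3754 -1.2034] [ 0.0662 -0.1184 -0.0435] [ 0.5216 -0.051   0.2151]
[[273.4319 138.8273]
 [272.5113 163.9873]] [[287.2403 202.5033]
 [285.4173 205.1996]]
```

View pics/g.png

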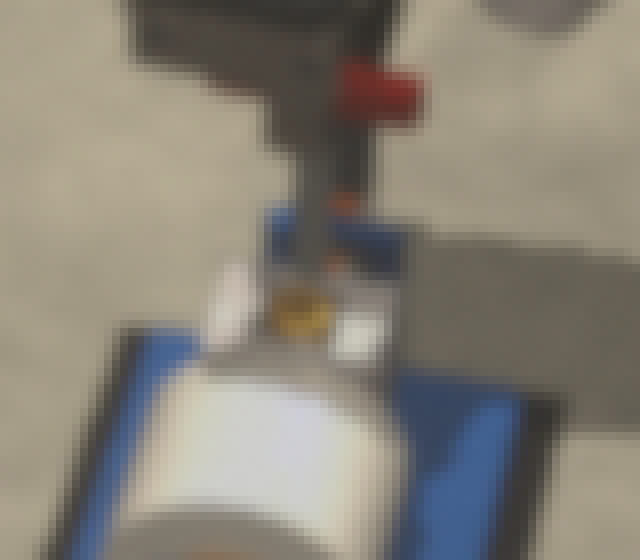

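Run:
```python
from h import *
np.set_printoptions(precision=4,suppress=True)
k=onz('side',(273.9,164.75),.1268);print('tip',k)
for z in(.106,.108,.110,.112): print(z,onz('side',(272.7,168.9),z),onz('top',(284.5,206.5),z), proj('side',[k[0],k[1],z]))
for p in([.5196,-.0497,.1268],): print(proj('side',p))
K,R,t=cam('side');print('u dir world',R[0])
for n,f in(('top','g2'),):
    im=cv2.imread('pics/g2.png')[170:250,240:330];print(im.shape)
```

```text
tip [ 0.517  -0.0501  0.1268]
0.106 [ 0.5217 -0.0537  0.106 ] [ 0.5196 -0.0496  0.106 ] [[273.6798 170.3002]]
0.108 [ 0.5208 -0.0518  0.108 ] [ 0.5195 -0.0495  0.108 ] [[273.7007 169.7723]]
0.11 [ 0.52 -0.05  0.11] [ 0.5193 -0.0494  0.11  ] [[273.7217 169.2433]]
0.112 [ 0.5192 -0.0481  0.112 ] [ 0.5192 -0.0493  0.112 ] [[273.7427 168.713 ]]
[[272.9603 164.5188]]
u dir world [-0.8885 -0.4588  0.0003]
(80, 90, 3)
```

The key tip is at side pixel (273.9,164.7) and the socket at (272.7,169), so the tip is about 1.5–2 mm towards −x. I correct that and go down feeling.

```bash
python3 -m handwheel '[[8,[-0.07,0,0.1],0],[8,[-0.07,0,0.25],0],[8,[-0.07,0,0.4],0],[8,[-0.07,0,0.5],0],[8,[-0.07,0,0.55],0]]'; python3 -m handwheel '[[8,[0,0,0.02],0],[8,[0,0,0.04],0],[8,[0,0,0.06],0],[8,[0,0,0.08],0],[8,[0,0,0.1],0]]';python3 -m handwheel '[[8,[0,0,0.02],0],[8,[0,0,0.04],0],[8,[0,0,0.06],0],[8,[0,0,0.06],0],[8,[0,0,0.06],0]]'
```

```text
t: 12.15
tcp_pos: [0.5236, -0.0505, 0.2013]
tcp_rot: [-0.257, 3.13, 0.0]
wrist_force: [-0.4, 0.3, 3.9]
gripper_width: 0.147
grip_force: 45.0
t: 12.65
tcp_pos: [0.5232, -0.0496, 0.199]
tcp_rot: [-0.257, 3.131, 0.002]
wrist_force: [-0.5, 4.6, 4.1]
gripper_width: 0.153
grip_force: 45.0
t: 13.15
tcp_pos: [0.5234, -0.0496, 0.1977]
tcp_rot: [-0.257, 3.13, 0.001]
wrist_force: [-1.8, 3.6, 8.2]
gripper_width: 0.147
grip_force: 45.0
```

```bash
python3 -m handwheel '[[8,[0,0.02,-0.04],0],[8,[0,0.05,-0.07],0],[8,[0,0.06,-0.07],0],[8,[0,0.06,-0.07],0],[8,[0,0.06,-0.07],0]]'; python3 -m handwheel '[[8,[0,0,0.02],0],[8,[0,0,0.04],0],[8,[0,0,0.06],0],[8,[0,0,0.06],0],[8,[0,0,0.06],0]]'; python3 -c "
from h import *
s=sense();print(s['wrist_force'],s['wrist_torque'])"
```

```text
t: 13.65
tcp_pos: [0.523, -0.0491, 0.1988]
tcp_rot: [-0.256, 3.131, 0.0]
wrist_force: [0.6, 1.8, 3.4]
gripper_width: 0.15
grip_force: 45.0
t: 14.15
tcp_pos: [0.5233, -0.0491, 0.1979]
tcp_rot: [-0.256, 3.13, -0.0]
wrist_force: [-0.9, 2.5, 8.4]
gripper_width: 0.148
grip_force: 45.0
[-0.85972081  2.51690759  8.35491497] [ 0.80669568  0.24858747 -0.0333831 ]
```

```bash
python3 -m handwheel '[[8,[0,0,-0.02],0.25],[8,[0,-0.007,-0.02],0.5],[8,[0,-0.01,-0.02],0.75],[8,[0,-0.014,-0.02],1],[8,[0,-0.017,-0.02],1.25]]'; python3 -m handwheel '[[8,[0,-0.003,0],0.25],[8,[0,-0.007,0],0.5],[8,[0,-0.01,0],0.75],[8,[0,-0.014,0],1],[8,[0,-0.017,0],1.25]]'; python3 -c "
from h import *
s=sense();print(s['wrist_force'],s['wrist_torque']);plan((0,0,0))"
```

```text
t: 14.65
tcp_pos: [0.5231, -0.0495, 0.1981]
tcp_rot: [0.02, 3.141, -0.0]
wrist_force: [-1.3, 1.5, 5.5]
gripper_width: 0.148
grip_force: 45.0
t: 15.15
tcp_pos: [0.523, -0.05, 0.198]
tcp_rot: [-0.293, -3.128, 0.0]
wrist_force: [-1.1, 2.3, 6.0]
gripper_width: 0.147
grip_force: 45.0
[-1.11908006  2.30038136  5.965847  ] [ 0.78502291  0.21906    -0.01639908]
[20.924 -1.925  7.923] yang 79.28 tilt [ 0.0001 -0.0002]
```

```bash
python3 -m handwheel '[[8,[0,-0.003,0],0.25],[8,[0,-0.007,0],0.5],[8,[0,-0.01,0],0.75],[8,[0,-0.014,0],1],[8,[0,-0.017,0],1.25]]'; python3 -m handwheel '[[8,[0,-0.003,0],0.25],[8,[0,-0.007,0],0.5],[8,[0,-0.01,0],0.75],[8,[0,-0.014,0],1],[8,[0,-0.017,0],1.25]]'; python3 -c "
from h import *
s=sense();print(s['wrist_force'],s['wrist_torque']);plan((0,0,0))"
```

```text
t: 15.65
tcp_pos: [0.5228, -0.0503, 0.198]
tcp_rot: [-0.565, -3.09, 0.0]
wrist_force: [-1.3, 2.1, 5.4]
gripper_width: 0.148
grip_force: 45.0
t: 16.15
tcp_pos: [0.5226, -0.0506, 0.1979]
tcp_rot: [-0.832, -3.029, -0.0]
wrist_force: [-0.8, 2.4, 4.3]
gripper_width: 0.15
grip_force: 45.0
[-0.84046117  2.42592676  4.28163368] [0.88692079 0.17013384 0.02588803]
[19.004 -8.937  7.923] yang 59.28 tilt [ 0.0003 -0.    ]
```

```bash
python3 -m handwheel '[[8,[0,-0.003,0.02],0.25],[8,[0,-0.007,0.02],0.5],[8,[0,-0.01,0.02],0.75],[8,[0,-0.014,0.02],1],[8,[0,-0.017,0.02],1.25]]'; python3 -m handwheel '[[8,[0,-0.003,0],0.25],[8,[0,-0.007,0],0.5],[8,[0,-0.01,0],0.75],[8,[0,-0.014,0],1],[8,[0,-0.017,0],1.25]]'; python3 -c "
from h import *
s=sense();print(s['wrist_force'],s['wrist_torque']);plan((0,0,0))"
```

```text
t: 16.65
tcp_pos: [0.5221, -0.0506, 0.1968]
tcp_rot: [-1.092, -2.944, -0.001]
wrist_force: [-0.5, 4.6, -0.3]
gripper_width: 0.149
grip_force: 45.0
t: 17.15
tcp_pos: [0.5218, -0.0508, 0.1967]
tcp_rot: [-1.344, -2.838, -0.001]
wrist_force: [1.2, 4.3, 0.7]
gripper_width: 0.148
grip_force: 45.0
[1.20645444 4.33425461 0.7492712 ] [ 1.24103353 -0.20566232  0.06959617]
[ 14.781 -14.866   7.889] yang 39.3 tilt [0.0016 0.0001]
```

```bash
python3 -m handwheel '[[8,[0.04,0.03,0.05],0],[8,[0.04,0.03,0.1],0],[8,[0.04,0.03,0.15],0],[8,[0.04,0.03,0.2],0],[8,[0.04,0.03,0.2],0]]';  python3 -c "
from h import *
s=sense();print(s['wrist_force'],s['wrist_torque']);plan((0,0,0))"
```

```text
t: 17.65
tcp_pos: [0.522, -0.0502, 0.1921]
tcp_rot: [-1.343, -2.839, -0.0]
wrist_force: [-0.8, 3.2, 1.6]
gripper_width: 0.144
grip_force: 45.0
[-0.8256941   3.16964596  1.59332568] [ 1.08340882  0.04785558 -0.02216778]
[ 14.794 -14.866   7.694] yang 39.37 tilt [ 0.0005 -0.0002]
```

```bash
python3 -m handwheel '[[8,[0.03,0.02,0.04],0],[8,[0.03,0.03,0.08],0],[8,[0.03,0.03,0.12],0],[8,[0.03,0.03,0.14],0],[8,[0.03,0.03,0.14],0]]';  python3 -c "
from h import *
s=sense();print(s['wrist_force'],s['wrist_torque']);plan((0,0,0))"
```

```text
t: 18.15
tcp_pos: [0.5223, -0.0496, 0.1891]
tcp_rot: [1.344, 2.839, -0.001]
wrist_force: [-1.9, 1.5, 5.2]
gripper_width: 0.148
grip_force: 45.0
[-1.94991756  1.45988628  5.21377468] [0.55398004 0.45853316 0.00848277]
[ 14.784 -14.895   7.563] yang 39.35 tilt [-0.0005 -0.0004]
```

```bash
python3 -m handwheel '[[8,[0.01,0.01,-0.01],0.25],[8,[0.01,0.01,-0.015],0.5],[8,[0.01,0.01,-0.015],0.75],[8,[0.01,0.01,-0.015],1],[8,[0.01,0.01,-0.015],1.25]]';  python3 -c "
from h import *
s=sense();print(s['wrist_force'],s['wrist_torque']);plan((0,0,0))"; python3 -m handwheel '[[8,[0,-0.002,0],0.25],[8,[0,-0.004,0],0.5],[8,[0,-0.006,0.005],0.75],[8,[0,-0.008,0.005],1],[8,[0,-0.008,0.007],1.25]]';  python3 -c "
from h import *
s=sense();print(s['wrist_force'],s['wrist_torque']);plan((0,0,0))"
```

```text
t: 18.65
tcp_pos: [0.522, -0.0496, 0.1892]
tcp_rot: [-1.588, -2.71, 0.002]
wrist_force: [-1.1, 1.0, 3.3]
gripper_width: 0.146
grip_force: 45.0
[-1.14779047  1.00950427  3.30100185] [0.30138647 0.45714843 0.09074255]
[ 11.939 -17.237   7.582] yang 29.26 tilt [-0.0005 -0.0012]
t: 19.15
tcp_pos: [0.5217, -0.0497, 0.189]
tcp_rot: [-1.818, -2.562, 0.002]
wrist_force: [-2.6, 1.2, 2.9]
gripper_width: 0.15
grip_force: 45.0
[-2.61083058  1.21900839  2.88218083] [0.21324308 0.50962986 0.05158872]
[  8.767 -19.035   7.578] yang 19.26 tilt [-0.0007 -0.0013]
```

```bash
python3 -m handwheel '[[8,[0.005,-0.01,0],0.25],[8,[0.01,-0.02,0],0.5],[8,[0.01,-0.025,0.005],0.75],[8,[0.01,-0.03,0.005],1],[8,[0.01,-0.03,0.007],1.25]]';  python3 -c "
from h import *
s=sense();print(s['wrist_force'],s['wrist_torque']);plan((0,0,0))"; python3 -m handwheel '[[8,[0,-0.002,0],0.25],[8,[0,-0.004,0],0.5],[8,[0,-0.006,0.005],0.75],[8,[0,-0.008,0.005],0.75],[8,[0,-0.008,0.007],0.75]]';  python3 -c "
from h import *
s=sense();print(s['wrist_force'],s['wrist_torque']);plan((0,0,0))"
```

```text
t: 19.65
tcp_pos: [0.5212, -0.0498, 0.1889]
tcp_rot: [2.034, 2.393, -0.002]
wrist_force: [-2.5, 0.5, 4.1]
gripper_width: 0.148
grip_force: 45.0
[-2.46219296  0.46167476  4.10428254] [0.2426473  0.40207335 0.16168313]
[  5.335 -20.249   7.563] yang 9.28 tilt [-0.0012 -0.0006]
t: 20.15
tcp_pos: [0.521, -0.0496, 0.1888]
tcp_rot: [2.154, 2.286, -0.002]
wrist_force: [-1.4, -0.3, 3.5]
gripper_width: 0.151
grip_force: 45.0
[-1.35926872 -0.25498519  3.46056411] [-0.00722792  0.4409028   0.23358697]
[  3.23  -20.682   7.556] yang 3.41 tilt [-0.001  -0.0004]
```

```bash
for i in 1; do python3 -m handwheel '[[8,[0,-0.002,0],0.25],[8,[0,-0.004,0.003],0.5],[8,[0,-0.004,0.003],0.5]]' | head -2;  python3 -c "
from h import *
s=sense();print(s['wrist_force'],s['wrist_torque']);plan((0,0,0))"; python3 -m handwheel '[[8,[0,-0.002,0],0.25],[8,[0,-0.004,0.003],0.5],[8,[0,-0.004,0.003],0.5]]' |head -2;  python3 -c "
from h import *
s=sense();print(s['wrist_force'],s['wrist_torque']);plan((0,0,0))"; done
```

```text
t: 20.45
tcp_pos: [0.5209, -0.0496, 0.1887]
[-1.91023124 -0.28661148  4.72805207] [-0.12393152  0.59039938  0.26327095]
[  1.768 -20.854   7.553] yang -0.61 tilt [-0.001  -0.0004]
t: 20.75
tcp_pos: [0.5208, -0.0495, 0.1886]
[-2.94168001e+00  2.08977299e-03  5.98202948e+00] [-0.07219929  0.65110475  0.25912222]
[  0.314 -20.921   7.551] yang -4.6 tilt [-0.001  -0.0003]
```

```bash
python3 -m handwheel '[[8,[0.01,-0.01,0],0.25],[8,[0.01,-0.015,-0.005],0.5],[8,[0.01,-0.018,-0.005],0.75],[8,[0.01,-0.02,-0.005],0.9],[8,[0.01,-0.02,-0.005],0.9]]' | head -2;  python3 -c "
from h import *
s=sense();print(s['wrist_force'],s['wrist_torque']);plan((0,0,0))"
```

```text
t: 21.25
tcp_pos: [0.5205, -0.0493, 0.1887]
[-1.45478202 -1.6028388   5.66509976] [-0.31555249  0.50207821  0.25530667]
[ -2.323 -20.781   7.548] yang -11.8 tilt [-0.0008  0.0001]
```

```bash
python3 -m handwheel '[[8,[0.02,-0.03,-0.02],0],[8,[0.03,-0.04,-0.02],0],[8,[0.03,-0.04,-0.02],0]]' 15;  python3 -c "
from h import *
s=sense();print(s['wrist_force'],s['wrist_torque']);plan((0,0,0))"; python3 -m handwheel '[[20,[0,0,0],0],[28,[0,0,0],0],[36,[0,0,0],0],[36,[0,0,0],0],[36,[0,0,0],0]]'
python3 - <<'E'
from h import *
s=sense();print(s['wrist_force'],s['wrist_torque'])
im=read_camera('side');im2=read_camera('top')
a=cv2.resize(im[120:200,235:315],None,fx=4.9,fy=4.9,interpolation=3);b=cv2.resize(im2[165:245,250:330],None,fx=4.9,fy=4.9,interpolation=3)
cv2.imwrite('pics/i.png',np.hstack([a,b]))
E
```

```text
t: 21.55
tcp_pos: [0.5201, -0.0484, 0.1892]
tcp_rot: [2.438, 1.98, 0.001]
wrist_force: [0.3, -2.2, 1.6]
gripper_width: 0.157
grip_force: 15.0
[ 0.3158794  -2.16964212  1.58520484] [-0.80482045 -0.19994481  0.19063301]
[ -2.37  -20.77    7.541] yang -11.84 tilt [-0.0004  0.0013]
t: 22.05
tcp_pos: [0.5196, -0.0476, 0.189]
tcp_rot: [-2.438, -1.98, 0.0]
wrist_force: [-1.0, -0.2, 0.2]
gripper_width: 0.387
grip_force: 0.0
[-1.01820097 -0.18782505  0.19024062] [-0.02871831 -0.03820766 -0.02749787]
```

View pics/i.png

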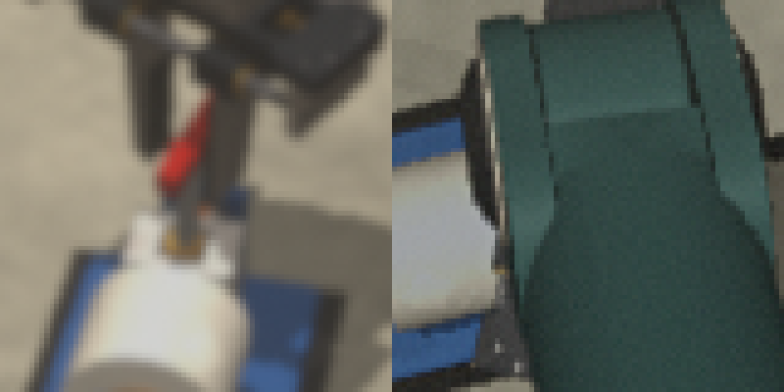

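The key stands in the screw, released (red bar around (185,150) in the left half). I lift clear and check.

```bash
python3 -m handwheel '[[40,[0,0,-0.5],0],[40,[0,0,-1.2],0],[40,[0,0,-2.2],0],[40,[0,0,-3.2],0],[40,[0,0,-4],0]]'; python3 -m handwheel '[[40,[0,-1.5,0],0],[40,[0,-3,0],0],[40,[0,-4.5,0],0],[40,[0,-6,0],0],[40,[0,-6.5,0],0]]'|head -2
python3 - <<'E'
from h import *
np.set_printoptions(precision=4,suppress=True)
ims=[]
for n,(x,y) in(('top',(240,160)),('side',(225,115))):
    im=read_camera(n);hsv=cv2.cvtColor(im,cv2.COLOR_BGR2HSV)
    m=((hsv[...,0]<5)|(hsv[...,0]>172))&(hsv[...,1]>140)&(hsv[...,2]>60)
    w=np.zeros_like(m);w[y:y+90,x:x+100]=1;m&=w
    ys,xs=np.nonzero(m)
    if len(xs):
        P=np.array([onz(n,q,.187)[:2] for q in zip(xs,ys)]);u,s,v=np.linalg.svd(P-P.mean(0));print(n,len(xs),P.mean(0),np.degrees(np.arctan2(v[0,1],v[0,0])),cv2.minAreaRect((P*1000).astype(np.float32)))
    ims.append(cv2.resize(im[y:y+90,x:x+100],None,fx=4,fy=4,interpolation=3))
cv2.imwrite('pics/j.png',np.hstack(ims))
E
```

```text
t: 22.65
tcp_pos: [0.5201, -0.0476, 0.2917]
tcp_rot: [2.437, 1.98, 0.002]
wrist_force: [0.6, 0.1, 0.2]
gripper_width: 0.437
grip_force: 0.0
t: 23.15
tcp_pos: [0.3579, -0.0139, 0.2897]
top 130 [ 0.517  -0.0475] -87.854983497088 ((517.091552734375, -46.8738899230957), (11.979065895080566, 64.64450073242188), 2.576064348220825)
side 98 [ 0.5178 -0.0494] 93.5471946427669 ((517.7008666992188, -49.74998474121094), (13.274908065795898, 74.19376373291016), 2.1433775424957275)
```

View pics/j.png

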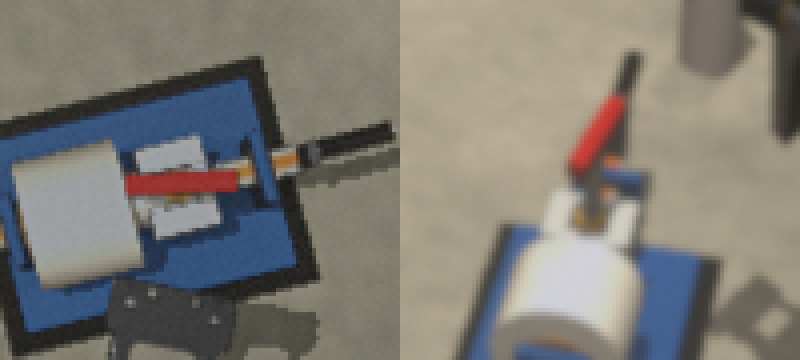

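Key stands upright and engaged, crank upright. However, the bar points at about 92.5°, 14° behind the jaws' last angle. That is either springback in the hex play or slip. I regrip and feel where torque returns.

```bash
python3 -m handwheel '[[40,[0,1.5,0],-0.5],[40,[0,3,0],-1],[40,[0,4.5,0],-1.5],[40,[0,6,0],-1.8],[40,[0,6.45,0],-1.8]]'|head -2;python3 -m handwheel '[[40,[0,0,0],0],[40,[0,0,0],0],[40,[0,0,0],0]]'|head -2; python3 -c "
from h import *
plan((.5195,-.0480,.189),2.5)"
```

```text
t: 23.75
tcp_pos: [0.5228, -0.0489, 0.2885]
t: 24.05
tcp_pos: [0.5176, -0.0472, 0.2893]
[-0.033  0.074  4.011] yang 2.58 tilt [-0.0003 -0.0003] yaw 0.009
```

```bash
python3 -m handwheel '[[40,[-0.03,0.05,1],0],[40,[-0.03,0.05,2],0],[40,[-0.03,0.05,3],0],[40,[-0.03,0.05,3.7],0],[40,[-0.03,0.05,4],0]]';python3 -m handwheel '[[24,[0,0,0],0],[16,[0,0,0],0],[8,[0,0,0],0],[8,[0,0,0],0],[8,[0,0,0],0]]' 15;python3 -m handwheel '[[8,[0,0,0],0],[8,[0,0,0],0]]' 45; python3 -c "
from h import *
s=sense();print(s['wrist_force'],s['wrist_torque']);plan((0,0,0))"
```

```text
t: 24.55
tcp_pos: [0.5182, -0.0481, 0.1881]
tcp_rot: [-2.17, -2.27, 0.003]
wrist_force: [0.2, 0.4, 0.5]
gripper_width: 0.437
grip_force: 0.0
t: 25.05
tcp_pos: [0.5204, -0.0482, 0.1899]
tcp_rot: [2.17, 2.269, 0.002]
wrist_force: [0.9, -0.1, 1.7]
gripper_width: 0.147
grip_force: 15.0
t: 25.25
tcp_pos: [0.5204, -0.0482, 0.1897]
tcp_rot: [2.17, 2.27, 0.002]
wrist_force: [0.9, -0.1, 3.3]
gripper_width: 0.145
grip_force: 45.0
[ 0.92635623 -0.05831578  3.33507075] [-0.0491913  -0.30407407  0.01836121]
[  2.859 -20.719   7.554] yang 2.56 tilt [-0.0002  0.0016]
```

Now I turn in about 3° steps, watching the torque.

```bash
C='from h import *
s=sense();print(s["wrist_force"].round(1),s["wrist_torque"].round(3),s["gripper_width"]);plan((0,0,0))'
python3 -m handwheel '[[8,[0,0,0],0.2],[8,[0,0,0],0.4],[8,[0,0,0],0.4]]' |head -1; python3 -c "$C"; python3 -m handwheel '[[8,[0,0,0],0.2],[8,[0,0,0],0.4],[8,[0,0,0],0.4]]' |head -1; python3 -c "$C"
```

```text
t: 25.55
[0.8 0.2 4.2] [-0.033 -0.402  0.006] 0.14722419331242703
[  1.677 -20.831   7.559] yang -0.7 tilt [-0.0002  0.0008]
t: 25.85
[0.7 0.7 2.9] [-0.132 -0.409  0.067] 0.15080832733522853
[  0.516 -20.884   7.562] yang -3.89 tilt [-0.0002  0.0005]
```

```bash
C='from h import *
s=sense();print(s["wrist_force"].round(1),s["wrist_torque"].round(3),s["gripper_width"]);plan((0,0,0))'
python3 -m handwheel '[[8,[0,0,0],0.2],[8,[0,0,0],0.4],[8,[0,0,0],0.4]]' |head -1; python3 -c "$C"; python3 -m handwheel '[[8,[0,0,0],0.2],[8,[0,0,0],0.35],[8,[0,0,0],0.35]]' |head -1; python3 -c "$C"
```

```text
t: 26.15
[ 1.2 -0.7  5. ] [-0.162 -0.447  0.09 ] 0.1483097323872137
[ -0.65  -20.876   7.563] yang -7.09 tilt [-0.0001  0.0003]
t: 26.45
[ 1.4 -1.4  4.6] [-0.219 -0.553  0.119] 0.14937588387119552
[ -1.659 -20.818   7.564] yang -9.87 tilt [-0.0002  0.0002]
```

```bash
C='from h import *
s=sense();print(s["wrist_force"].round(1),s["wrist_torque"].round(3),s["gripper_width"])'
for i in 1 2; do python3 -m handwheel '[[8,[0,0,0],0],[8,[0,0,0],0],[8,[0,0,0],0],[8,[0,0,0],0],[8,[0,0,0],0]]' |head -1; python3 -c "$C"; done
python3 - <<'E'
from h import *
n='side';im=read_camera(n);hsv=cv2.cvtColor(im,cv2.COLOR_BGR2HSV)
m=((hsv[...,0]<6)|(hsv[...,0]>172))&(hsv[...,1]>130)&(hsv[...,2]>50);w=np.zeros_like(m);w[115:165,245:300]=1;m&=w
ys,xs=np.nonzero(m);P=np.array([onz(n,q,.187)[:2] for q in zip(xs,ys)]);print(len(P))
lo=P[P[:,1]<np.median(P[:,1])-.0];k,c=cv2.kmeans(P.astype(np.float32),2,None,(3,20,.0001),3,0)[1:];print(c,np.degrees(np.arctan2(*(c[1]-c[0])[::-1])))
cv2.imwrite('pics/k.png',im)
E
```

```text
t: 26.95
[ 1.7 -0.7  4.6] [-0.193 -0.519  0.163] 0.14993670835399622
t: 27.45
[ 1.3 -0.6  5. ] [-0.204 -0.549  0.173] 0.1494424898703015
65
[[ 0.5244931 -0.0219339]
 [ 0.5243825 -0.0408476]] -90.33511
```

```bash
C='from h import *
s=sense();print(s["wrist_force"].round(1),s["wrist_torque"].round(3),s["gripper_width"]);plan((0,0,0))'
python3 -m handwheel '[[8,[0,0,-0.01],0.2],[8,[0,0,-0.01],0.4],[8,[0,0,-0.01],0.4],[8,[0,0,-0.01],0.4],[8,[0,0,-0.01],0.4]]' |head -1; python3 -c "$C"; python3 -m handwheel '[[8,[0,0,0],0.2],[8,[0,0,0],0.3],[8,[0,0,0],0.3],[8,[0,0,0],0.3],[8,[0,0,0],0.3]]' |head -1; python3 -c "$C"
```

```text
t: 28.0
[ 1.7 -0.6  3.6] [-0.171 -0.573  0.286] 0.14865965027603945
[ -2.805 -20.689   7.575] yang -13.02 tilt [-0.0001 -0.    ]
t: 28.5
[1.5 0.  3.9] [-0.194 -0.565  0.292] 0.1460888600171255
[ -3.671 -20.552   7.576] yang -15.43 tilt [-0.0001 -0.    ]
```

Torque resumed its plateau at the angle where I had stopped, so the screw had followed the jaws and the lag was hex play. The nip is now roughly 17–22°. I unload, release and retreat.

```bash
python3 -m handwheel '[[8,[0,0,-0.01],-0.4],[8,[0,0,-0.01],-0.9],[8,[0,0,-0.01],-0.9],[8,[0,0,-0.01],-0.9]]' 20|tail -4; python3 -m handwheel '[[20,[0,0,0],0],[28,[0,0,0],0],[36,[0,0,0],0],[40,[0,0,0],0],[40,[0,0,0],0]]'|tail -3;python3 -m handwheel '[[40,[0,0,-0.5],0],[40,[0,0,-1.2],0],[40,[0,0,-2.2],0],[40,[0,0,-3.2],0],[40,[0,0,-4],0]]'|tail -3; python3 -m handwheel '[[40,[0,-1.5,0],0],[40,[0,-3,0],0],[40,[0,-4.5,0],0],[40,[0,-6,0],0],[40,[0,-6.5,0],0]]'|head -2;python3 -m handwheel '[[40,[0,0,0],0],[40,[0,0,0],0],[40,[0,0,0],0]]'|head -1
python3 - <<'E'
from h import *
np.set_printoptions(precision=4,suppress=True)
for n,(x,y) in(('top',(240,160)),('side',(225,115))):
    im=read_camera(n);hsv=cv2.cvtColor(im,cv2.COLOR_BGR2HSV)
    m=((hsv[...,0]<5)|(hsv[...,0]>172))&(hsv[...,1]>140)&(hsv[...,2]>60)
    w=np.zeros_like(m);w[y:y+90,x:x+100]=1;m&=w
    ys,xs=np.nonzero(m);P=np.array([onz(n,q,.187)[:2] for q in zip(xs,ys)]);v=np.linalg.svd(P-P.mean(0))[2];print(n,len(xs),P.mean(0),np.degrees(np.arctan2(v[0,1],v[0,0])))
    old=cv2.imread('pics/d.png')
    cv2.imwrite(f'pics/l_{n}.png',im)
# crank check: difference at the grip between picture d and now
a=cv2.resize(cv2.imread('pics/l_top.png')[160:250,220:350],None,fx=6,fy=6,interpolation=3)
d=np.abs(a.astype(int)-old).mean(2);print('crank diff',d[170:240,590:720].mean(),d[90:160,590:720].mean())
E
```

```text
tcp_rot: [-2.377, -2.053, -0.0]
wrist_force: [1.4, -0.6, 3.5]
gripper_width: 0.151
grip_force: 20.0
wrist_force: [0.9, -0.3, -1.0]
gripper_width: 0.437
grip_force: 0.0
wrist_force: [0.1, -0.2, -0.5]
gripper_width: 0.436
grip_force: 0.0
t: 30.4
tcp_pos: [0.3562, -0.0246, 0.2902]
t: 30.7
top 134 [ 0.5173 -0.045 ] -91.49801872939845
side 99 [ 0.5179 -0.0464] 91.24817746885192
crank diff 5.982124542124543 9.855091575091574
```

```bash
python3 -c "
from workcell import job_done
print(job_done())"
```

```text
the job is handed in; nothing more can be done
None
```

I handed the job in at about 31 s of the 72 s, but no verdict came back. By my measurements the crank stands upright (within about 0.04 rad), the screw is about 17–22° (0.3–0.4 rad) past seating, and the key is released and standing in its socket, leaning about 0.05 rad; I did not re-measure the bottles, label roll and carton.

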